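Set a sign tile one block length from its stop

TASK

Set the sign tile at the right distance from its stop: lay the loose aluminium set-up block flat on the jig board, long side across the gap, in the one gap beside the tile that is wide enough for it, without shifting the tile before the block is down. Then, with the fingers on the tile, push it square and flush against the block so that the block is pressed home against the stop, and finish while still holding the tile pressed there with a steady push of a few newtons: do not let go. Leave the sanding block, the spring clamp and the marker pen where they lie.

Things in the scene. Friction and masses are not known exactly. Their poses are not given: they have to be found in the camera images.
- jig: fixed plywood board, 130 x 290 x 12 mm, lying on the table; origin at the middle of its underside, x across the board (away from the robot), y along the board, z up. An aluminium stop stands at each end; their inner faces are 218 mm apart, at y = +109 mm and y = -109 mm of this frame. The board's top is at z = 12 mm of this frame; nothing bounds it at the front or back
- stop_left: fixed aluminium stop at the board's left (+y) end, 70 x 27 x 28 mm (x, y, z), with two screw heads; origin at the centre of its underside, on the board's top; axes as the jig's; inner face 13.5 mm from the origin towards the tile
- stop_right: the same stop at the board's right (-y) end
- tile: loose sign tile, a flat grey-faced aluminium block 60 x 90 x 25 mm (x, y, z), about 0.3 kg, lying on the board between the stops, its 90 mm along the board, nearer to one stop than the other: one gap beside it is 40 to 49 mm wide, the other 79 to 88 mm. It may lie a little askew; it slides on the board at 1 to 3 N. Tile, block and stop are rigid, so the push lasts only while the robot keeps pushing. Origin at the centre of its underside, on the board's top
- spacer: loose plain aluminium set-up block, 50 x 70 x 25 mm (x, y, z), about 0.24 kg, lying flat on the table to the left of the jig; origin at the centre of its underside, y is its long side. It goes into the gap with its 70 mm along the board's y
- sanding_block: dark foam sanding block, 67 x 99 x 24 mm, on the table beyond the jig; bystander, origin at the centre of its underside
- spring_clamp: black spring clamp with orange tips, 51 x 108 x 22 mm, on the table; bystander, origin at its underside
- marker: black marker pen, 16 x 130 x 18 mm, lying on the table near its front edge; bystander, origin at its underside

How it is judged:
On the way:
1. the block lies flat on the board in the wide gap, long side across, the tile not yet shifted (((y of spacer in the frame of jig between 0.06 and 0.08 m and x of spacer in the frame of jig between -0.025 and 0.025 m and z of spacer in the frame of jig below 0.015 m and angle between spacer's own z axis and vertical below 0.06 rad and angle between the y axis of spacer and the y axis of jig, either way round below 0.12 rad) or (y of spacer in the frame of jig between -0.08 and -0.06 m and x of spacer in the frame of jig between -0.025 and 0.025 m and z of spacer in the frame of jig below 0.015 m and angle between spacer's own z axis and vertical below 0.06 rad and angle between the y axis of spacer and the y axis of jig, either way round below 0.12 rad)) and distance of tile from where it was at the start of the episode below 0.012 m), for 0.2 s.
At the end, for the whole second after the job is handed in: Block flat in the once-wide gap, 70 mm along the board; tile flat, 70 mm (within 3 mm) from that stop; both square within 0.05 rad and within 25 mm of the board's middle line; fingers press tile, tile presses block, block presses stop, each over 1 N; nothing moves (((y of spacer in the frame of jig between 0.071 and 0.077 m and x of spacer in the frame of jig between -0.025 and 0.025 m and z of spacer in the frame of jig below 0.015 m and angle between spacer's own z axis and vertical below 0.06 rad and angle between the y axis of spacer and the y axis of jig, either way round below 0.12 rad and y of tile in the frame of jig between -0.009 and -0.003 m and contact force between spacer and stop_left above 1 N) or (y of spacer in the frame of jig between -0.077 and -0.071 m and x of spacer in the frame of jig between -0.025 and 0.025 m and z of spacer in the frame of jig below 0.015 m and angle between spacer's own z axis and vertical below 0.06 rad and angle between the y axis of spacer and the y axis of jig, either way round below 0.12 rad and y of tile in the frame of jig between 0.003 and 0.009 m and contact force between spacer and stop_right above 1 N)) and angle between the y axis of each of spacer, tile and the y axis of jig, either way round below 0.05 rad and x of tile in the frame of jig between -0.025 and 0.025 m and z of tile in the frame of jig below 0.015 m and angle between tile's own z axis and vertical below 0.06 rad and contact force between the fingers and tile above 1 N and contact force between tile and spacer above 1 N and linear speed of each of tile, spacer below 0.01 m/s); the arm keeps its last pose, push and grip.
It fails at once if the sanding block is moved more than 30 mm (distance of sanding_block from where it was at the start of the episode above 0.03 m).
It fails at once if the spring clamp is moved more than 30 mm (distance of spring_clamp from where it was at the start of the episode above 0.03 m).
It fails at once if the marker pen is moved more than 30 mm (distance of marker from where it was at the start of the episode above 0.03 m).
It also fails if it takes over 45 s, if anything falls off the work surface, if the arm or the gripper's body presses on something with over 40 N, if the wrist force passes 120 N, or if a joint passes its speed limit or range.

ROBOT

A 6-joint arm with a two-finger parallel gripper is mounted at the origin on a cart in front of the work surface, level with it; the furniture and walls round the work are solid. World frame = base frame: x ahead of the robot, y to its left, z up, the work surface at z = 0. Lengths are in m, angles in rad, forces in N, time in s.
With the tool pointing down it reaches from about 0.3 to 0.875 m from the base axis. Payload 6.4 kg.
Tool frame: the origin (TCP) lies at the very end of the fingers, on their centre line; the grasp point (between the pads) lies 19 mm behind it; z points along the fingers, y is the line along which they close (so a half turn about z gives the same grasp; the last joint's range is limited). The gripper opens to 85 mm and grips with 20 to 120 N. Pads are 22 mm wide; open, the fingers measure 114 mm over their backs; the gripper's body (76 mm by 85 mm) begins 54 mm behind the grasp point. The pads swing forward as they close: fully open they stand 13 mm farther back than shut.
Start: joints at [1.008, 0.181, 1.607, -0, 1.354, -0.206], TCP at [0.201, 0.539, 0.231] pointing down, gripper open.
Joint ranges: [-2.99, 2.99], [-0.89, 2.07], [0.3, 2.58], [-1.14, 4.28], [0, 2.63], [-3.12, 3.12]. Speed limits (rad/s): [2.57, 2.57, 3.01, 3.14, 3.14, 3.14].

INTERFACE

Orientations are given as a unit quaternion [w, x, y, z].
In Python, from bench import ctrl, camera, calibration, order, outline_of gives the robot as it stands.
- The arm moves only by the tool move_arm, never from a script. Its argument "series" is a list that holds one entry, the list of rows, each a list of 5 numbers: the opening, from 0 (shut) to 1 (fully open), then the shift along the tool's x, y, z in mm, then the turn about the tool's z in rad. A call has exactly 10 rows; each row is the pose to reach, as a shift and turn from the pose commanded when the call began, along the tool's axes at that moment; what a row does not reach only later rows make up. A row lasts 1/12 s, in which the tool goes at most 41.7 mm and 7.16 degrees, less where a joint would pass 70% of its speed; a pose out of reach is approached as far as the arm can. A call with a gripper value outside its range is refused whole. The fingers move at their own pace and stop on an object; the grip force is fixed at half the most. Time passes only in rows, so rows that repeat a pose let the fingers close, or fill a call up. It gives the time, the measured TCP pose, the force, the opening and the grip force at its end, in the units of the state.
- ctrl.get_obs(): the state, without advancing time (a new reading comes with each control period).
- camera(name): name is "scene" or "top" or "wrist"; returns (picture, depth): 420x560x3 uint8, blue, green, red; 420x560 float32, m along the optical axis (not along the pixel's ray), 0 where there is no reading.
- calibration(name): a dict with "intrinsics" (3x3 intrinsics, pixels), "k1" (the pictures are not rectified: a ray, as slopes to the right and down, at radius r is drawn at 1 + k1 r^2 times it, then the intrinsics apply), "rvec" (rotation vector, rad) and "tvec" (3), from world to camera coordinates, as OpenCV has them. Camera axes: x right, y down, z forward; pixel columns grow to the right and rows downward; lengths in m; the calibration is good to about 2 mm. A picture is of the moment at which its call begins: read the wrist's pose just before it. calibration takes no time and is no camera call; for the wrist camera it gives the pose at the moment of the call.
- order.hand_in(): hands the job in; it is judged then, once.
Trained networks look in the newest picture that a camera, given by its name, has taken for a name from the list of things; names that differ only in an ending like _2 or _b are one class to them, and where a whole thing is asked for, a point or a joint stands for the part that bears it (a point fixed in the world has none). Each returns a list of dicts, best first, with "conf" (0 to 1); they miss things now and then, are a little off and sometimes report something else, mostly with a low value. They report only what shows in the picture. A call takes as long as a camera call.
- outline_of(target, camera): "region" (420x560 bool, what is visible of it) and "bbox" ([centre column, centre row, width, height] in pixels, round what is visible of it).
The state is a dict: "time_s": time; "q": joint angles; "dq": joint speeds; "joint_efforts": joint torques, N m; "eef_pos": TCP position; "eef_rot": TCP orientation; "wrist_force": force on the tool from outside, world axes, zero at the start; "torque": the same for the moment, N m; "opening": opening from 0.0 (shut) to 1.0 (fully open); "grasp_force": force on a finger pad.
Only numpy, scipy, OpenCV 4.12 (cv2) and the standard library are available. Lean on these libraries where they do the work, as an engineer would, in place of code of your own. Each camera call takes 0.05 s, during which the arm holds its last target. There are 200 camera calls.

## Working session

There is one attempt and no reset: what is moved stays moved. The work goes in short steps, Python scripts to look and compute and a tool call to move; the robot and the scene stay as the last step left them, time stands still between calls to the robot, and variables do not carry over. Pictures are saved under pics/ and viewed, at most 10 in all, crops included, and the job is handed in when it is done.

Besides the shell and the picture viewer there is one more tool, called after "Call:" as a command line: name --argument value ..., lists and objects as JSON in quotes. move_arm: Moves the arm, as the interface text tells. Its arguments: {"type":"object","properties":{"series":{"type":"array","items":{"type":"array","items":{"type":"array","items":{"type":"number"}}}}},"required":["series"]}

```bash
ls; mkdir -p pics; cat > h.py <<'E'
import numpy as np, cv2
from bench import ctrl, camera, calibration, order, outline_of
def cloud(name, depth, c=None):
    c=c or calibration(name); K=np.array(c["intrinsics"],float); k1=c["k1"]
    k1=float(np.ravel(k1)[0])
    R=cv2.Rodrigues(np.array(c["rvec"],float))[0]; t=np.array(c["tvec"],float).ravel()
    v,u=np.mgrid[:420,:560].astype(np.float64)
    p=cv2.undistortPoints(np.stack([u.ravel(),v.ravel()],1)[:,None],K,np.array([k1,0,0,0,0.]))[:,0]
    z=depth.ravel(); P=np.c_[p[:,0]*z,p[:,1]*z,z]
    return ((P-t)@R).reshape(420,560,3)
def rect(W,m,zlo,zhi):
    s=m&(W[...,2]>zlo)&(W[...,2]<zhi); P=W[s]
    r=cv2.minAreaRect((P[:,:2]*1000).astype(np.float32))
    return r,np.median(P,0),len(P)
E
python3 - <<'E'
from h import *
o=ctrl.get_obs();print(o)
ims=[]
for n in("scene","top"):
    im,d=camera(n); W=cloud(n,d); ims.append(im); cv2.imwrite(f"pics/{n}0.png",im)
    for t in("jig","stop_left","stop_right","tile","spacer","sanding_block","spring_clamp","marker"):
        for r in outline_of(t,n)[:2]:
            m=r["region"]&(d>0)
            P=W[m]
            if len(P): 
              zt=np.percentile(P[:,2],80); q,c,k=rect(W,m,zt-.004,zt+.004)
              print(n,t,round(r["conf"],2),np.round(r["bbox"]),"zt",round(zt,4),np.round(q[0],1),np.round(q[1],1),round(q[2],1),k,np.round(c,3))
E
```

```text
pics
{'time_s': 0.0, 'q': array([ 1.00770344e+00,  1.81536442e-01,  1.60800833e+00, -8.15924421e-06,
        1.35381256e+00, -2.06267760e-01]), 'dq': array([-0.00064126,  0.00156104, -0.00093597, -0.00088629, -0.00059645,
        0.00091891]), 'joint_efforts': array([ 9.26496205e-05, -4.44890893e+01, -3.51326752e+01, -2.44264838e-04,
        9.47389053e-03,  7.31727425e-06]), 'eef_pos': array([0.20051312, 0.53831168, 0.23038659]), 'eef_rot': array([-3.27417166e-04,  1.77466621e-01,  9.84126425e-01, -8.19351556e-04]), 'wrist_force': array([ 0.54631284,  0.68015348, -0.14540385]), 'torque': array([0.02707918, 0.013478  , 0.03456245]), 'grasp_force': 0.0, 'opening': 1.0017865386018963}
scene jig 0.71 [307. 280. 114. 146.] zt 0.0147 [538.4 -73.3] [289.6 129.6] 81.9 5426 [ 0.527 -0.1    0.012]
scene stop_left 0.87 [283. 219.  38.  23.] zt 0.0402 [556.5  48.8] [29.9 69.9] 81.9 373 [0.556 0.047 0.04 ]
scene stop_left 0.34 [325. 326.  51.  33.] zt 0.041 [ 521.2 -192.8] [28.3 68.9] 81.4 649 [ 0.52  -0.194  0.04 ]
scene stop_right 0.74 [326. 326.  45.  31.] zt 0.041 [ 521.4 -192.8] [28.3 69.4]
[... 944 characters left out ...]
[782.4 -17.8] [67.2 98.2] 5.1 602 [ 0.781 -0.019  0.023]
top stop_right 0.84 [370. 219.  15.  22.] zt 0.0434 [ 521.1 -194.2] [27.8 69.2] 82.3 196 [ 0.523 -0.195  0.042]
top tile 0.83 [333. 213.  36.  25.] zt 0.0399 [537.8 -91.8] [87.7 59.1] 81.7 555 [ 0.537 -0.091  0.039]
top spacer 0.9 [181. 245.  29.  29.] zt 0.0279 [464.  315.8] [49.7 70.5] 21.5 366 [0.464 0.314 0.027]
top sanding_block 0.79 [302. 131.  34.  26.] zt 0.0243 [782.4 -17.9] [67.5 98.1] 4.8 612 [ 0.782 -0.019  0.023]
top spring_clamp 0.5 [203. 141.  37.  33.] zt 0.0214 [752.  253.5] [107.3  46.5] 44.1 199 [0.751 0.253 0.02 ]
top marker 0.61 [232. 284.  51.  10.] zt 0.0176 [352.  182.7] [ 13.8 126.5] 0.9 180 [0.352 0.181 0.016]
```

```bash
cat >> h.py <<'E'
from scipy.spatial.transform import Rotation as Ro
def pose():
    o=ctrl.get_obs(); w,x,y,z=o["eef_rot"]; return o,np.array(o["eef_pos"]),Ro.from_quat([x,y,z,w]).as_matrix()
def to(p,ydeg):
    o,q,R=pose(); yw=np.degrees(np.arctan2(R[1,1],R[0,1])); d=(yw-ydeg+90)%180-90
    print("t",round(o["time_s"],2),"pos",np.round(q,4),"yaw_y",round(yw,2),"F",np.round(o["wrist_force"],1),"op",round(o["opening"],3),"gf",round(o["grasp_force"],1))
    print("shift mm",np.round(R.T@(np.array(p)-q)*1000,1),"turn rad",round(np.radians(d),3))
E
python3 -c "
from h import *
to([.464,.3155,.13],22)
a=cv2.imread('pics/scene0.png');cv2.imwrite('pics/s1.png',a)"
```

```text
t 0.9 pos [0.2008 0.5388 0.2313] yaw_y 69.56 F [0.5 0.3 0.1] op 1.001 gf 0.0
shift mm [-324.6 -117.3  101.3] turn rad 0.83
```

View pics/scene0.png

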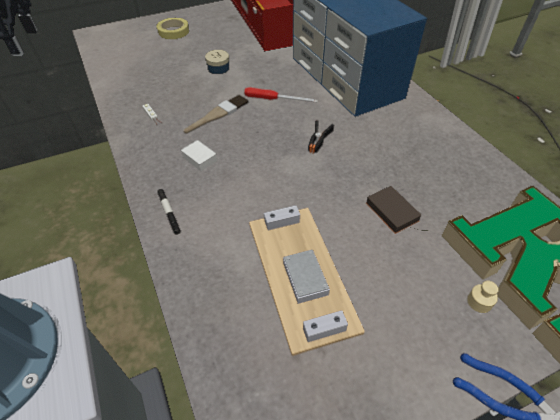

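The scene shows the set-up block at (198,153), the tile at (306,275), and the stops at (282,217) and (326,325). The marker is at (169,212), the clamp at (320,137) and the sanding block at (394,208). The networks' finds agree with this, and the wide gap is on the left.

Call:
move_arm --series '[[[1, -36, -13, 11, 0.1], [1, -72, -26, 22, 0.2], [1, -108, -39, 33, 0.3], [1, -144, -52, 45, 0.4], [1, -180, -65, 56, 0.5], [1, -216, -78, 67, 0.6], [1, -252, -91, 79, 0.7], [1, -288, -104, 90, 0.8], [1, -325, -117, 101, 0.83], [1, -325, -117, 101, 0.83]]]'

```text
time_s: 1.73
eef_pos: [0.4686, 0.3108, 0.1285]
eef_rot: [0.001, 0.562, 0.827, -0.001]
wrist_force: [-0.5, -0.6, -0.5]
opening: 1.004
grasp_force: 0.0
```

```bash
python3 - <<'E'
from h import *
to([.464,.3155,.004],22)
c=calibration("wrist"); im,d=camera("wrist"); W=cloud("wrist",d,c); cv2.imwrite("pics/w1.png",im)
for t in("spacer",):
  for r in outline_of(t,"wrist")[:2]:
    m=r["region"]&(d>0); print(r["conf"],np.round(r["bbox"]),[ (np.round(x[0],1),np.round(x[1],1),round(x[2],1)) for x in [rect(W,m,.018,.03)[0]]], rect(W,m,.018,.03)[1:])
E
```

```text
t 1.73 pos [0.4686 0.3108 0.1285] yaw_y 21.59 F [-0.5 -0.6 -0.5] op 1.004 gf 0.0
shift mm [  6.3  -2.4 124.5] turn rad -0.007
0.59 [281. 198.  62.  83.] [(array([463.9, 317. ]), array([50.1, 70.4]), 20.5)] (array([0.46321708, 0.31942128, 0.02418431]), 4569)
```

View pics/w1.png

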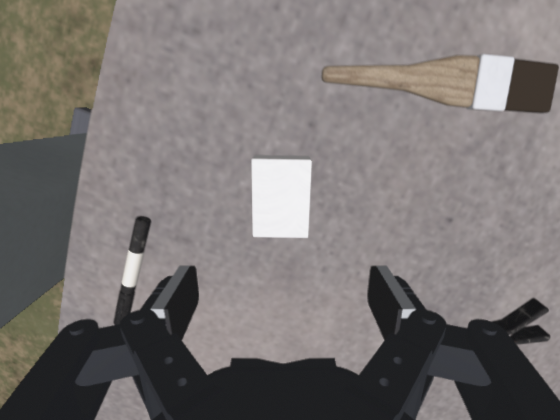

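The wrist view shows the block at (281,198), centred between the open fingers in the closing direction. The pen is at (130,265) and the brush is well clear.

```bash
python3 -c "
from h import *
to([.464,.3165,.06],20.8)"
```

```text
t 1.83 pos [0.4652 0.3144 0.1297] yaw_y 21.83 F [0.3 1.2 0.2] op 1.002 gf 0.0
shift mm [ 2.4 -0.2 69.7] turn rad 0.018
```

Call:
move_arm --series '[[[1, 1, 0, 20, 0.02], [1, 1, 0, 40, 0.02], [1, 1, 0, 60, 0.02], [1, 1, 0, 80, 0.02], [1, 1, 0, 95, 0.02], [1, 1, 0, 110, 0.02], [1, 1, 0, 118, 0.02], [1, 1, 0, 123, 0.02], [1, 1, 0, 125, 0.02], [1, 1, 0, 125, 0.02]]]'

```text
time_s: 2.67
eef_pos: [0.464, 0.3171, 0.0056]
eef_rot: [0.0, 0.567, 0.824, 0.0]
wrist_force: [0.2, 0.5, 0.2]
opening: 1.003
grasp_force: 0.0
```

Call:
move_arm --series '[[[0.9, 0, 0, 0, 0], [0.8, 0, 0, 0, 0], [0.7, 0, 0, 0, 0], [0.6, 0, 0, 0, 0], [0.5, 0, 0, 0, 0], [0.4, 0, 0, 0, 0], [0.3, 0, 0, 0, 0], [0.3, 0, 0, 0, 0], [0.3, 0, 0, 0, 0], [0.3, 0, 0, 0, 0]]]'

```text
time_s: 3.5
eef_pos: [0.4649, 0.3168, 0.0062]
eef_rot: [0.0, 0.567, 0.823, 0.001]
wrist_force: [-1.3, -0.5, 5.6]
opening: 0.571
grasp_force: 63.5
```

Call:
move_arm --series '[[[0.3, 0, 0, -3, 0], [0.3, 0, 0, -10, 0], [0.3, 0, 0, -20, 0], [0.3, 0, 0, -35, 0], [0.3, 0, 0, -50, 0], [0.3, 0, 0, -65, 0], [0.3, 0, 0, -78, 0], [0.3, 0, 0, -80, 0], [0.3, 0, 0, -80, 0], [0.3, 0, 0, -80, 0]]]'

```text
time_s: 4.33
eef_pos: [0.4638, 0.3164, 0.085]
eef_rot: [-0.0, 0.567, 0.823, -0.0]
wrist_force: [-0.4, -0.5, -2.2]
opening: 0.569
grasp_force: 62.7
```

```bash
python3 - <<'E'
from h import *
a=np.radians(-8.2); c=np.array([538.7,-73.6]); ex=np.array([np.cos(a),np.sin(a)]); ey=np.array([-np.sin(a),np.cos(a)])
p=(c+68.5*ey)/1000; print(p)
to([*p,.09],-8.2)
cc=calibration("wrist"); im,d=camera("wrist"); W=cloud("wrist",d,cc); cv2.imwrite("pics/w2.png",im)
for r in outline_of("spacer","wrist")[:2]:
    m=r["region"]&(d>0); print(r["conf"],np.round(r["bbox"]),np.percentile(W[m][:,2],[5,50,95]), rect(W,m,.06,.13))
E
```

```text
[ 0.54847008 -0.00580033]
t 4.33 pos [0.4638 0.3164 0.085 ] yaw_y 20.85 F [-0.4 -0.5 -2.2] op 0.569 gf 62.7
shift mm [-331.3  -35.6   -5. ] turn rad 0.507
0.69 [282. 272. 112. 141.] [0.09065926 0.10288101 0.10386601] (((463.0435485839844, 316.8791198730469), (51.74114990234375, 70.3255615234375), 21.007022857666016), array([0.46097176, 0.32459237, 0.10288598]), 14578)
```

View pics/w2.png

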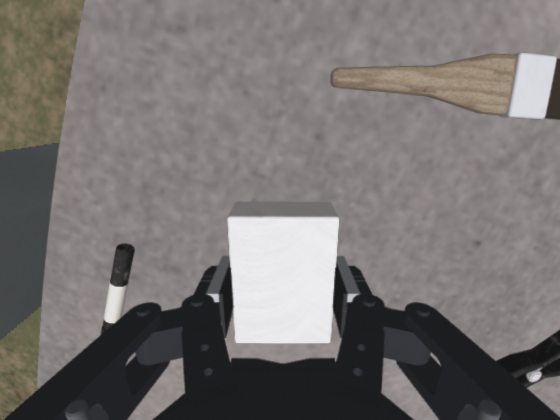

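The block is held square between the pads, at (283,280). Next I carry it over the gap.

Call:
move_arm --series '[[[0.3, -30, -3, -5, 0.06], [0.3, -68, -7, -5, 0.14], [0.3, -108, -11, -5, 0.22], [0.3, -148, -15, -5, 0.3], [0.3, -188, -20, -5, 0.38], [0.3, -228, -25, -5, 0.45], [0.3, -268, -29, -5, 0.5], [0.3, -300, -33, -5, 0.507], [0.3, -322, -35, -5, 0.507], [0.3, -331, -36, -5, 0.507]]]'

```text
time_s: 5.27
eef_pos: [0.5486, -0.0089, 0.0895]
eef_rot: [-0.0, 0.757, 0.654, -0.0]
wrist_force: [0.5, 0.2, -1.5]
opening: 0.572
grasp_force: 62.6
```

```bash
cat > look.py <<'E'
from h import *
import sys
camera("top"); camera("top"); camera("top")
cc=calibration("wrist"); im,d=camera("wrist"); W=cloud("wrist",d,cc); cv2.imwrite(sys.argv[1],im)
for t in("tile","spacer","stop_left","stop_right"):
  for r in outline_of(t,"wrist")[:2]:
    m=r["region"]&(d>0); z=np.percentile(W[m][:,2],80); q=rect(W,m,z-.004,z+.004)
    print(t,round(r["conf"],2),np.round(r["bbox"]),"z",round(z,4),np.round(q[0][0],1),np.round(q[0][1],1),round(q[0][2],1))
to([.5485,-.0058,.09],-8.2)
E
python3 look.py pics/w3.png
```

```text
tile 0.57 [286. 353.  76.  16.] z 0.0366 [ 535.2 -113.6] [22.1 57.8] 83.1
spacer 0.61 [283. 272. 113. 142.] z 0.1079 [548.  -5.] [70.5 50.4] 82.0
stop_left 0.73 [282. 152. 112.  48.] z 0.0399 [555.9  47.9] [27.4 70.3] 81.8
stop_right 0.58 [282. 153. 110.  48.] z 0.0399 [555.9  47.9] [27.4 70.3] 81.8
t 5.67 pos [ 0.5478 -0.004   0.0901] yaw_y -8.08 F [-0.7  0.5 -1.2] op 0.567 gf 62.6
shift mm [-1.7  0.9  0.1] turn rad 0.002
```

View pics/w3.png

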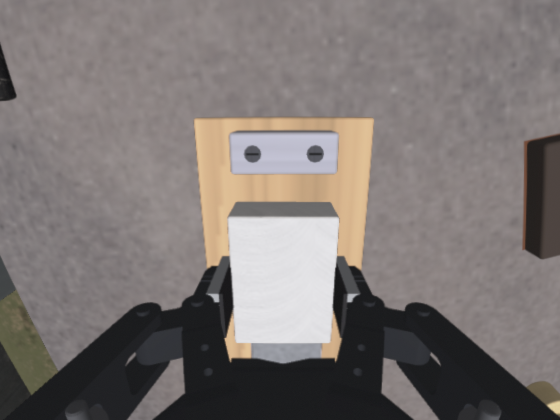

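The block hangs square over the gap between the stop (283,152) and the tile (286,353), with about 5 mm to the stop. I lower it, then check before opening.

Call:
move_arm --series '[[[0.3, -1, 0, 10, 0], [0.3, -1, 0, 22, 0], [0.3, -1, 0, 34, 0], [0.3, -1, 0, 46, 0], [0.3, -1, 0, 56, 0], [0.3, -1, 0, 63, 0], [0.3, -1, 0, 67, 0], [0.3, -1, 0, 70, 0], [0.3, -1, 0, 71, 0], [0.3, -1, 0, 71, 0]]]'

```text
time_s: 6.5
eef_pos: [0.5484, -0.0066, 0.0193]
eef_rot: [0.0, 0.756, 0.655, 0.0]
wrist_force: [-0.0, 0.4, -2.0]
opening: 0.566
grasp_force: 62.7
```

```bash
python3 look.py pics/w4.png
```

```text
tile 0.88 [286. 344. 111.  36.] z 0.0358 [543.6 -46.7] [17.3 58.7] 87.9
spacer 0.64 [284. 274. 115. 142.] z 0.0383 [548.8  -6.4] [71.  50.4] 81.5
stop_left 0.85 [281. 169. 168.  73.] z 0.0399 [556.1  47.9] [27.4 70.2] 81.9
t 6.9 pos [ 0.5483 -0.0065  0.0196] yaw_y -8.19 F [-1.   0.2 -1.4] op 0.568 gf 62.7
shift mm [  0.8   0.1 -70.4] turn rad 0.0
```

Call:
move_arm --series '[[[0.3, 0, 0, 0.5, 0], [0.3, 0, 0, 1, 0], [0.3, 0, 0, 1.2, 0], [0.3, 0, 0, 1.2, 0], [0.6, 0, 0, 1.2, 0], [0.65, 0, 0, 1, 0], [0.75, 0, 0, 1, 0], [0.9, 0, 0, 1, 0], [1, 0, 0, 1, 0], [1, 0, 0, 1, 0]]]'

```text
time_s: 7.73
eef_pos: [0.5483, -0.0065, 0.0184]
eef_rot: [0.0, 0.756, 0.655, 0.0]
wrist_force: [0.4, 0.6, -0.4]
opening: 1.0
grasp_force: 0.0
```

Call:
move_arm --series '[[[1, 0, 0, -5, 0], [1, 0, 0, -15, 0], [1, 0, 0, -28, 0], [1, 0, 0, -42, 0], [1, 0, 0, -58, 0], [1, -20, 0, -70, 0], [1, -45, 0, -80, 0], [1, -70, 0, -80, 0], [1, -85, 0, -80, 0], [1, -88, 0, -80, 0]]]'

```text
time_s: 8.57
eef_pos: [0.536, -0.0962, 0.0998]
eef_rot: [0.001, 0.757, 0.654, 0.0]
wrist_force: [-0.6, 0.2, 0.4]
opening: 0.998
grasp_force: 0.0
```

```bash
python3 look.py pics/w5.png
```

```text
tile 0.63 [286. 219.  91. 113.] z 0.0367 [537.7 -92.1] [88.3 59. ] 81.6
spacer 0.91 [282.  96.  83. 111.] z 0.0368 [548.2  -6.2] [69.4 50.7] 81.6
spacer 0.4 [286. 220.  86. 114.] z 0.0367 [537.9 -92.1] [88.2 58.8] 81.9
stop_left 0.83 [282.  22. 118.  44.] z 0.0399 [555.  42.] [16.7 70.2] 81.6
stop_right 0.74 [284. 331.  81.  48.] z 0.0394 [ 521.8 -194.1] [28.6 69.9] 80.4
t 8.97 pos [ 0.5356 -0.0927  0.0982] yaw_y -8.12 F [ 0.3  0.2 -0. ] op 1.001 gf 0.0
shift mm [87.8  0.5  8.2] turn rad 0.001
```

View pics/w5.png

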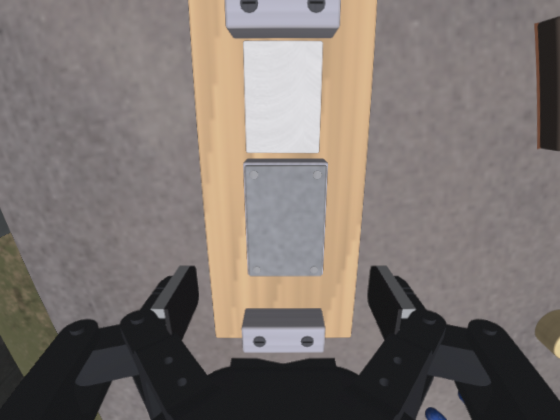

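The block lies flat at (283,97), with 6–7 mm to the stop and 6–7 mm to the tile at (286,219), which hasn't moved. Next I grip the tile across its 60 mm side and push.

Call:
move_arm --series '[[[1, 1, 2, 15, 0], [1, 1, 2, 30, 0], [1, 1, 2, 45, 0], [1, 1, 2, 58, 0], [1, 1, 2, 68, 0], [1, 1, 2, 75, 0], [1, 1, 2, 78, 0], [1, 1, 2, 79, 0], [1, 1, 2, 79, 0], [1, 1, 2, 79, 0]]]'

```text
time_s: 9.8
eef_pos: [0.5383, -0.0931, 0.02]
eef_rot: [0.001, 0.756, 0.655, 0.0]
wrist_force: [0.3, 0.0, 0.6]
opening: 1.0
grasp_force: 0.0
```

Call:
move_arm --series '[[[0.9, 0, 0, 0, 0], [0.8, 0, 0, 0, 0], [0.75, 0, 0, 0, 0], [0.7, 0, 0, 0, 0], [0.65, 0, 0, 0, 0], [0.6, 0, 0, 0, 0], [0.5, 0, 0, 0, 0], [0.4, 0, 0, 0, 0], [0.4, 0, 0, 0, 0], [0.4, 0, 0, 0, 0]]]'

```text
time_s: 10.63
eef_pos: [0.5379, -0.093, 0.0202]
eef_rot: [0.0, 0.756, 0.655, -0.0]
wrist_force: [-3.2, -0.1, 7.3]
opening: 0.679
grasp_force: 64.2
```

```bash
python3 -c "
from h import *
to([.5377,-.0921,.019],-8.2)"
```

```text
t 10.63 pos [ 0.5379 -0.093   0.0202] yaw_y -8.19 F [-3.2 -0.1  7.3] op 0.679 gf 64.2
shift mm [ 0.9 -0.3  1.2] turn rad 0.0
```

Call:
move_arm --series '[[[0.4, 1, 0, -0.2, 0], [0.4, 2, 0, -0.3, 0], [0.4, 3.5, 0, -0.3, 0], [0.4, 5, 0, -0.3, 0], [0.4, 6.5, 0, -0.3, 0], [0.4, 8, 0, -0.3, 0], [0.4, 9.5, 0, -0.3, 0], [0.4, 10.5, 0, -0.3, 0], [0.4, 11, 0, -0.3, 0], [0.4, 11, 0, -0.3, 0]]]'

```text
time_s: 11.47
eef_pos: [0.5401, -0.0828, 0.0202]
eef_rot: [0.001, 0.756, 0.655, 0.0]
wrist_force: [0.4, -5.1, 5.1]
opening: 0.68
grasp_force: 64.0
```

Call:
move_arm --series '[[[0.4, 0.3, 0, 0, 0], [0.4, 0.6, 0, 0, 0], [0.4, 0.9, 0, 0, 0], [0.4, 1.2, 0, 0, 0], [0.4, 1.5, 0, 0, 0], [0.4, 1.5, 0, 0, 0], [0.4, 1.5, 0, 0, 0], [0.4, 1.5, 0, 0, 0], [0.4, 1.5, 0, 0, 0], [0.4, 1.5, 0, 0, 0]]]'

```text
time_s: 12.3
eef_pos: [0.5404, -0.0815, 0.0202]
eef_rot: [0.001, 0.756, 0.655, 0.0]
wrist_force: [-1.6, -5.4, 5.7]
opening: 0.684
grasp_force: 64.0
```

```bash
python3 look.py pics/w6.png
```

```text
tile 0.58 [282. 269. 135. 171.] z 0.0367 [540.8 -80.7] [88.4 59.3] 82.7
stop_left 0.58 [274.  15. 187.  28.] z 0.0389 [554.   34.8] [ 4.6 70. ] 81.5
t 12.7 pos [ 0.5403 -0.0815  0.0202] yaw_y -8.18 F [ 0.3 -5.9  5.7] op 0.682 gf 64.0
shift mm [ 76.   -2.6 -69.9] turn rad 0.0
```

Call:
move_arm --series '[[[0.4, 0.2, 0, 0, 0], [0.4, 0.4, 0, 0, 0], [0.4, 0.6, 0, 0, 0], [0.4, 0.8, 0, 0, 0], [0.4, 1, 0, 0, 0], [0.4, 1, 0, 0, 0], [0.4, 1, 0, 0, 0], [0.4, 1, 0, 0, 0], [0.4, 1, 0, 0, 0], [0.4, 1, 0, 0, 0]]]'

```text
time_s: 13.53
eef_pos: [0.5405, -0.0805, 0.0202]
eef_rot: [0.001, 0.756, 0.655, 0.0]
wrist_force: [-0.7, -5.2, 6.2]
opening: 0.681
grasp_force: 64.0
```

Call:
move_arm --series '[[[0.4, 0.2, 0, 0, 0], [0.4, 0.4, 0, 0, 0], [0.4, 0.6, 0, 0, 0], [0.4, 0.8, 0, 0, 0], [0.4, 1, 0, 0, 0], [0.4, 1, 0, 0, 0], [0.4, 1, 0, 0, 0], [0.4, 1, 0, 0, 0], [0.4, 1, 0, 0, 0], [0.4, 1, 0, 0, 0]]]'

```text
time_s: 14.37
eef_pos: [0.5406, -0.0801, 0.0202]
eef_rot: [0.001, 0.756, 0.655, -0.0]
wrist_force: [-2.1, -8.6, 4.7]
opening: 0.681
grasp_force: 63.9
```

Contact at the stop: the last 1 mm commanded moved the tool only 0.4 mm, and the force rose. I press a little further.

Call:
move_arm --series '[[[0.4, 0.2, 0, 0, 0], [0.4, 0.4, 0, 0, 0], [0.4, 0.6, 0, 0, 0], [0.4, 0.8, 0, 0, 0], [0.4, 1, 0, 0, 0], [0.4, 1, 0, 0, 0], [0.4, 1, 0, 0, 0], [0.4, 1, 0, 0, 0], [0.4, 1, 0, 0, 0], [0.4, 1, 0, 0, 0]]]'

```text
time_s: 15.2
eef_pos: [0.5406, -0.08, 0.0202]
eef_rot: [0.002, 0.756, 0.655, -0.001]
wrist_force: [-2.7, -12.9, 4.6]
opening: 0.68
grasp_force: 63.9
```

```bash
python3 - <<'E'
from h import *
for n in("top","scene"):
    im,d=camera(n); W=cloud(n,d); cv2.imwrite(f"pics/{n}7.png",im[150:380,170:420] if n=="scene" else im)
    for t in("stop_left","stop_right","tile","spacer"):
        for r in outline_of(t,n)[:1]:
            m=r["region"]&(d>0); q=rect(W,m,.032,.046); print(n,t,round(r["conf"],2),np.round(q[0][0],1),np.round(q[0][1],1),round(q[0][2],1),q[2])
to([0,0,0],-8.2)
a=cv2.imread("pics/scene7.png");cv2.imwrite("pics/scene7.png",cv2.resize(a,None,fx=2.5,fy=2.5))
E
```

```text
top stop_left 0.71 [556.7  47.5] [28.8 70.8] 82.0 268
top tile 0.62 [525.6 -84.2] [76.  22.1] 69.8 80
top spacer 0.77 [550.6   5.5] [59.9 51.6] 79.5 380
scene stop_left 0.56 [540.1  51. ] [27.7 37.7] 80.3 206
scene stop_right 0.69 [ 521.2 -192.9] [28.6 69.5] 81.7 717
scene tile 0.84 [538.7 -88.2] [72.3 59.8] 82.6 985
scene spacer 0.62 [534.4   3.1] [70.8 20.4] 81.5 153
t 15.7 pos [ 0.5406 -0.08    0.0202] yaw_y -8.18 F [ -2.2 -12.2   4.4] op 0.677 gf 63.9
shift mm [   2.4 -546.5   19.3] turn rad 0.0
```

View pics/scene7.png

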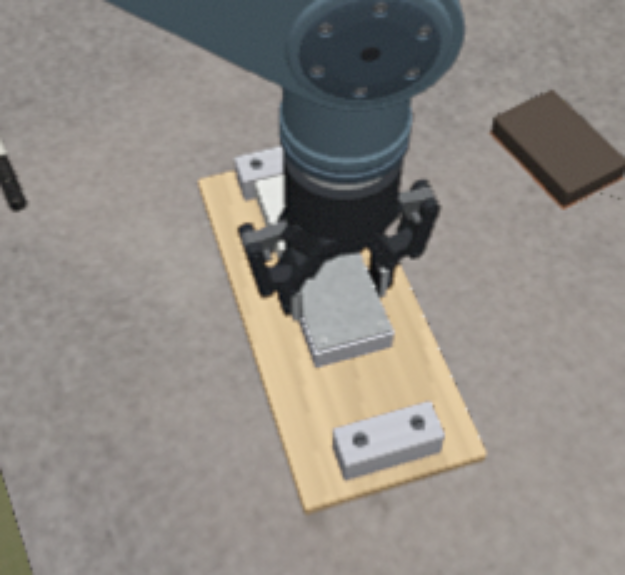

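The tile, block and stop are in line and the fingers still hold the tile at (345,300). The tile has travelled 13.3 mm, as expected. The push reads 12 N, of which about 5.5 N is friction.

```bash
python3 -c "
from bench import order
print(order.hand_in())"
```

```text
the job is handed in; nothing more can be done
None
```

I handed in the job with the block flat in the left gap and the tile pushed square against it. The arm still holds the pair against the left stop with about 12 N at the wrist, roughly 7 N of it reaching the stop by my estimate. The hand-in returned no verdict.

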